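# Pull-test a hanging plaque, then dress it with posies from the turntable

## Robot

A 6-joint arm with a two-finger parallel gripper is mounted at the origin on the work surface. World frame = base frame: x ahead of the robot, y to its left, z up, the work surface at z = 0. Lengths are in mm, angles in rad, forces in N, time in s.
With the tool pointing down it reaches from about 300 to 775 mm from the base axis. Payload 14.6 kg.
Tool frame: the origin (TCP) lies at the very end of the fingers, on their centre line; the grasp point (between the pads) lies 19 mm behind it; z points along the fingers, y is the line along which they close (so a half turn about z gives the same grasp; the last joint's range is limited). The gripper opens to 85 mm and grips with 20 to 120 N. Pads are 22 mm wide; open, the fingers measure 114 mm over their backs; the gripper's body (76 mm by 85 mm) begins 54 mm behind the grasp point. The pads swing forward as they close: fully open they stand 13 mm farther back than shut.
Start: joints at [1.045, 0.3, 1.521, -0, 1.321, -0.067], TCP at [243.576, 493.113, 231.281] pointing down, gripper open.
Joint ranges: [-3.03, 3.03], [-0.79, 2.21], [0.23, 2.52], [-1.04, 4.18], [0, 3.07], [-2.55, 2.55]. Speed limits (rad/s): [2.22, 2.22, 2.57, 3.14, 3.14, 3.14].

## Interface

Orientations are given as a unit quaternion [w, x, y, z].
In Python, from plant import arm gives the robot as it stands.
- The arm moves only by the tool jog_arm, never from a script. Its argument "commands" is a list of rows, each an object with "rot": the turn, a rotation vector about the tool's x, y, z in degrees, a list of three; "dp": the shift along the tool's x, y, z in cm, a list of three; "fingers": the opening, from -1 (shut) to 1 (fully open). In form: [{"rot": [wx, wy, wz], "dp": [tx, ty, tz], "fingers": fingers}, ...]. A call has 1 to 20 rows; each row is the pose to reach, as a shift and turn from the pose commanded when the call began, along the tool's axes at that moment; what a row does not reach only later rows make up. A row lasts 1/8 s, in which the tool goes at most 62.5 mm and 10.7 degrees, less where a joint would pass 70% of its speed; a pose out of reach is approached as far as the arm can. A call with a gripper value outside its range is refused whole. The fingers move at their own pace and stop on an object; "force" is the grip in N (left out, the last holds). Time passes only in rows, so rows that repeat a pose let the fingers close. It gives the time, the measured TCP pose, the force, the opening and the grip force at its end, in the units of the state.
- arm.state(): the state, without advancing time (a new reading comes with each control period).
- arm.read_camera(name): name is "side" or "top" or "wrist"; returns a dict with "color" (480x640x3 uint8, blue, green, red), "z_map" (480x640 float32, mm along the optical axis (not along the pixel's ray), 0 where there is no reading), "fx", "fy", "cx", "cy" (pixels), "R" (3x3) and "t" (3): a world point X has camera coordinates R X + t. Camera axes: x right, y down, z forward; pixel columns grow to the right and rows downward; lengths in mm; the calibration is good to about 2 mm. A picture is of the moment at which its call begins.
- arm.job_done(): hands the job in; it is judged then, once.
The state is a dict: "t": time; "qpos": joint angles; "joint_vel": joint speeds; "tau": joint torques, N m; "eef_pos": TCP position; "tcp_rot": TCP orientation; "contact_force": force on the tool from outside, world axes, zero at the start; "torque": the same for the moment, N m; "opening": finger opening in mm; "grasp_force": force on a finger pad.
Only numpy, scipy, OpenCV 4.12 (cv2) and the standard library are available. Lean on these libraries where they do the work, as an engineer would, in place of code of your own. Each camera call takes 0.05 s, during which the arm holds its last target. There are 200 camera calls.

## Task

Before any posy goes on the wooden plaque, pull-test its hanger: draw the spring balance out by its orange handle until the mouth of its tube stands in the red band on the rod, hold it there a good two seconds without overpulling, and ease it back home without letting it snap. Clear the snips off the plaque into the blue tool tray, lying flat, and lift every posy off the free-spinning turntable and stand it upright in the middle of a cork disc of the plaque, one to a disc, the long side of its foam block running in the direction of the pull. Leave the glass dome, the spool and the jar alone.

Things in the scene. Friction and masses are not known exactly. Their poses are not given: they have to be found in the camera images.
- plaque: Dark wooden wall plaque 235 mm (its x) by 215 mm (its y) and 20 mm thick, lying face up and level on two plywood battens, fixed to the bench with its hanger eye in the middle of its +y edge. Origin at its centre on the bench; its upper face is 58 mm above the bench. The spring balance is hooked to the eye and lies along the plaque's +y axis.
- pad1 (a point): Centre of one of four cork discs (64 mm across, flush) let into the plaque's upper face, 58 mm above the bench; 2 by 2, 105 mm apart along the plaque's x and 95 mm along its y.
- pad2 (a point): Centre of one of four cork discs (64 mm across, flush) let into the plaque's upper face, 58 mm above the bench; 2 by 2, 105 mm apart along the plaque's x and 95 mm along its y.
- pad3 (a point): Centre of one of four cork discs (64 mm across, flush) let into the plaque's upper face, 58 mm above the bench; 2 by 2, 105 mm apart along the plaque's x and 95 mm along its y.
- pad4 (a point): Centre of one of four cork discs (64 mm across, flush) let into the plaque's upper face, 58 mm above the bench; 2 by 2, 105 mm apart along the plaque's x and 95 mm along its y.
- gauge (a joint): How far the spring balance is drawn out, in m: 0 at home, growing along the plaque's +y, end stop 0.090. The tube's mouth stands in the red band at 0.048 to 0.060; beyond 0.068 the hanger is overloaded. It springs back at 180 N/m: 1.8 N at home, about 11.5 N in the band.
- gauge_mouth (a point): Centre of the mouth (the end nearer the plaque) of the balance's aluminium tube, 34 mm across and 70 mm long, 48 mm above the bench. Tube and handle slide together along a fixed white rod, which shows at the mouth as they are drawn out: black lines at 10, 20, 30 and 40 mm, then a red band from 48 to 60 mm.
- gauge_bar (a point): Middle of the balance's orange handle: a round bar 16 mm thick, 76 mm long along the plaque's x, 48 mm above the bench, between the wire arms of a stirrup. Moves with the tube, 120 mm from its mouth. At home it is 257 mm along +y from the plaque's origin. Between bar and tube 42 mm are free for a finger, down to the bench.
- turntable: Round wooden lazy susan 310 mm across, its upper face (292 mm across) 24 mm above the bench; the disc turns freely on a ball bearing about the vertical through this origin (centre, at bench height) and stays where it is left. The posies stand on it.
- posy1: Posy: dried blooms in a hard green foam block 56 mm (x) by 40 mm (y) by 46 mm high, the blooms keeping within the block's outline up to 72 mm; about 0.12 kg. Origin at the centre of the underside, z up. Two to four posies are there, each on the turntable with its long side pointing roughly at the turntable's centre; an absent one reads None.
- posy2: Posy: dried blooms in a hard green foam block 56 mm (x) by 40 mm (y) by 46 mm high, the blooms keeping within the block's outline up to 72 mm; about 0.12 kg. Origin at the centre of the underside, z up. Two to four posies are there, each on the turntable with its long side pointing roughly at the turntable's centre; an absent one reads None.
- posy3: Posy: dried blooms in a hard green foam block 56 mm (x) by 40 mm (y) by 46 mm high, the blooms keeping within the block's outline up to 72 mm; about 0.12 kg. Origin at the centre of the underside, z up. Two to four posies are there, each on the turntable with its long side pointing roughly at the turntable's centre; an absent one reads None.
- posy4: Posy: dried blooms in a hard green foam block 56 mm (x) by 40 mm (y) by 46 mm high, the blooms keeping within the block's outline up to 72 mm; about 0.12 kg. Origin at the centre of the underside, z up. Two to four posies are there, each on the turntable with its long side pointing roughly at the turntable's centre; an absent one reads None.
- snips: Closed florist's snips lying flat on the plaque, 159 mm long along their x (black and orange handles to x = -85 mm, steel blades to x = +74 mm), about 46 mm over the handles. Origin on the underside below the pivot, where a flat-sided dark block 34 mm long, 24 mm wide (y) and 14 mm high can be gripped.
- tray: Fixed open blue tool tray 100 mm (x) by 190 mm (y), walls 4 mm thick and 22 mm high, inner floor 4 mm above the bench. Origin under its centre, at bench height.
- cloche: Bystander: glass dome on a wooden foot 104 mm across, 176 mm high. Origin under its centre.
- spool: Bystander: green wire spool 56 mm across, 50 mm high. Origin under its centre.
- jar: Bystander: amber jar 60 mm across, 85 mm high. Origin under its centre.

How it is judged (in metres and radians):
On the way, in this order (a step that is already met when the one before it is completed fails the run):
1. the balance is drawn out with the tube's mouth in the red band (48 to 60 mm) and held there for 2 s, with no posy on the plaque yet (value of joint gauge between 0.0465 and 0.0615 m and horizontal distance between each of posy1, posy2, posy3, posy4 and plaque above 0.13 m), for 1.9 s.
2. the balance is back home (value of joint gauge below 0.004 m), for 0.2 s.
At the end, for the whole second after the job is handed in: Every posy present stands upright (within 7 degrees) and at rest on the plaque, centred within 16 mm of a cork disc, the long side of its block within 15 degrees of the direction of the pull; the snips lie flat on the floor of the tool tray; the balance is home (within 4 mm) ((horizontal distance between posy1 and pad1 below 0.016 m or horizontal distance between posy1 and pad2 below 0.016 m or horizontal distance between posy1 and pad3 below 0.016 m or horizontal distance between posy1 and pad4 below 0.016 m) and z of posy1 in the frame of plaque between 0.05 and 0.066 m and angle between each of posy1, posy2, posy3, posy4's own z axis and vertical below 0.12 rad and angle between the x axis of each of posy1, posy2, posy3, posy4 and the y axis of plaque, either way round below 0.27 rad and linear speed of each of posy1, posy2, posy3, posy4, snips below 0.02 m/s and (horizontal distance between posy2 and pad1 below 0.016 m or horizontal distance between posy2 and pad2 below 0.016 m or horizontal distance between posy2 and pad3 below 0.016 m or horizontal distance between posy2 and pad4 below 0.016 m) and z of posy2 in the frame of plaque between 0.05 and 0.066 m and (horizontal distance between posy3 and pad1 below 0.016 m or horizontal distance between posy3 and pad2 below 0.016 m or horizontal distance between posy3 and pad3 below 0.016 m or horizontal distance between posy3 and pad4 below 0.016 m) and z of posy3 in the frame of plaque between 0.05 and 0.066 m and (horizontal distance between posy4 and pad1 below 0.016 m or horizontal distance between posy4 and pad2 below 0.016 m or horizontal distance between posy4 and pad3 below 0.016 m or horizontal distance between posy4 and pad4 below 0.016 m) and z of posy4 in the frame of plaque between 0.05 and 0.066 m and value of joint gauge below 0.004 m and x of snips in the frame of tray between -0.03 and 0.03 m and y of snips in the frame of tray between -0.055 and 0.055 m and z of snips in the frame of tray below 0.016 m and angle between snips's own z axis and vertical below 0.2 rad); the robot touches nothing.
It fails at once if the balance is drawn out beyond 68 mm, which overloads the hanger (value of joint gauge above 0.068 m).
It fails at once if the balance is let snap back (faster than 0.5 m/s) (velocity of joint gauge below -0.5 m/s).
It fails at once if the glass dome is moved more than 25 mm (distance of cloche from where it was at the start of the episode above 0.025 m).
It fails at once if the spool is moved more than 25 mm (distance of spool from where it was at the start of the episode above 0.025 m).
It fails at once if the jar is moved more than 25 mm (distance of jar from where it was at the start of the episode above 0.025 m).
Of posy1, posy2, posy3, posy4 only 2 to 4 are there at a start; the rules pass over those that are not, and their reading is None.
At some moment in a run one of posy1, posy2, posy3, posy4 may be knocked a few centimetres aside while the robot is not near it.
It also fails if it takes over 210 s, if anything falls off the work surface, if the arm or the gripper's body presses on something with over 40 N, if the wrist force passes 120 N, or if a joint passes its speed limit or range.

## Working session

There is one attempt and no reset: what is moved stays moved. The work goes in short steps, Python scripts to look and compute and a tool call to move; the robot and the scene stay as the last step left them, time stands still between calls to the robot, and variables do not carry over. Pictures are saved under pics/ and viewed, at most 14 in all, crops included, and the job is handed in when it is done.

Besides the shell and the picture viewer there is one more tool, called after "Emit:" in YAML: its name, and indented under it one key for each argument. jog_arm: Moves the arm, as the interface text tells. Its arguments: {"type":"object","properties":{"commands":{"type":"array"},"force":{"type":"number"}},"required":["commands"]}

```bash
ls; mkdir -p pics; cat > h.py <<'E'
import numpy as np, cv2
from plant import arm
def ray(c,u,v,z):
    "world point where pixel ray meets height z"
    R=np.array(c["R"]);t=np.array(c["t"]);o=-R.T@t
    d=R.T@np.stack([(np.asarray(u,float)-c["cx"])/c["fx"],(np.asarray(v,float)-c["cy"])/c["fy"],np.ones_like(np.asarray(u,float))])
    return (o[:,None]+d.reshape(3,-1)*((z-o[2])/d.reshape(3,-1)[2])).T
def cloud(c):
    v,u=np.mgrid[:480,:640];z=c["z_map"]
    p=np.stack([(u-c["cx"])/c["fx"]*z,(v-c["cy"])/c["fy"]*z,z],-1)
    return (p-np.array(c["t"]))@np.array(c["R"])
E
python3 - <<'E'
from h import *
for n in("top","side"):
    c=arm.read_camera(n); cv2.imwrite(f"pics/{n}0.png",c["color"]); print(n,c["fx"],np.round(c["R"],3).tolist(),np.round(c["t"]))
s=arm.state();print(s["t"],s["eef_pos"],s["tcp_rot"],s["opening"])
E
```

```text
pics
top 475.83480685186805 [[-0.009, -1.0, -0.014], [-0.987, 0.012, -0.163], [0.163, 0.012, -0.987]] [  44.  543. 1089.]
side 570.8174187279775 [[0.962, -0.273, 0.004], [-0.19, -0.678, -0.71], [0.197, 0.682, -0.704]] [-518.  200. 1377.]
0.1 [243.4634297  492.93867822 230.75377753] [-1.63015771e-04  2.27391424e-01  9.73803285e-01 -5.25306219e-04] 85.3508101508618
```

View pics/top0.png

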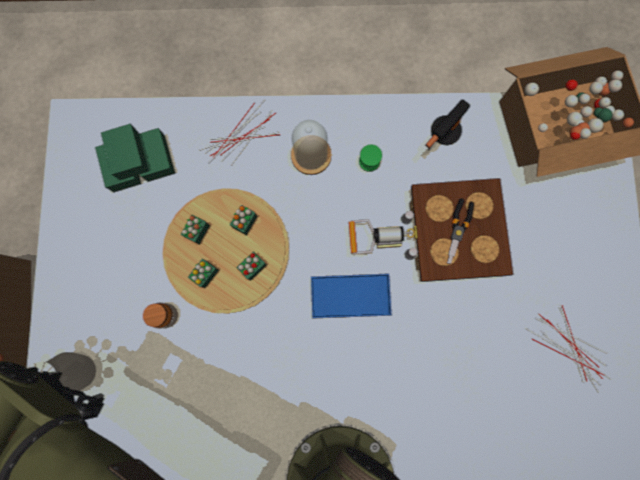

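View pics/side0.png

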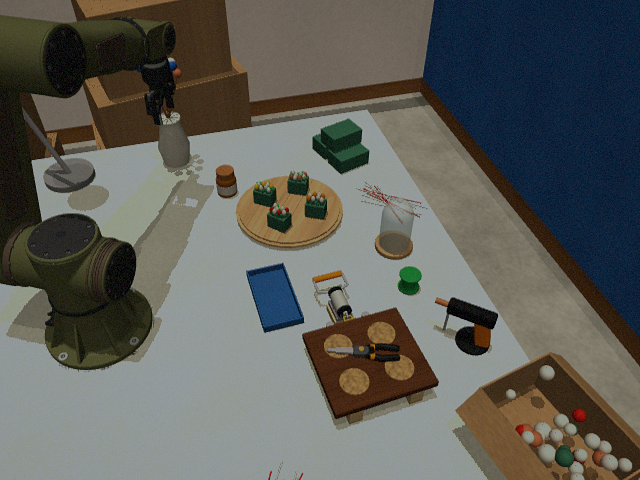

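Top view: the plaque is at px (463,229) with cork discs at (440,208), (480,205), (444,250) and (485,249). The handle is at (353,237), the tray at (351,296), and the snips' pivot is near (459,232) with the blades towards the lower left. Four posies stand at (195,229), (243,220), (203,272) and (251,264). The side view agrees.

```bash
python3 - <<'E'
from h import *
c=arm.read_camera("top"); im=c["color"]; P=cloud(c); hsv=cv2.cvtColor(im,cv2.COLOR_BGR2HSV)
np.set_printoptions(precision=1,suppress=True)
def reg(u0,u1,v0,v1):
    m=np.zeros(im.shape[:2],bool);m[v0:v1,u0:u1]=1;return m
def rect(m,z):
    v,u=np.nonzero(m);p=ray(c,u,v,z)[:,:2].astype(np.float32);return cv2.minAreaRect(p)
H,S,V=[hsv[...,i].astype(int) for i in range(3)]
zz=P[...,2]
print("hand eye z check bench",np.median(zz[reg(300,400,340,380)]))
# plaque by height
m=reg(395,530,165,295)&(zz>50)&(zz<66)&(c["z_map"]>0); m=cv2.morphologyEx(m.astype(np.uint8),cv2.MORPH_OPEN,np.ones((9,9)))>0
p=P[m]; print("plaque",cv2.minAreaRect(p[:,:2].astype(np.float32)),np.median(p[:,2]))
for (u,v) in((440,208),(480,205),(444,250),(485,249)):
    r=reg(u-17,u+17,v-17,v+17); m=r&(V>110)&(H<25)&(S>60)
    vv,uu=np.nonzero(m);pp=ray(c,uu,vv,58)[:,:2].astype(np.float32)
    print("pad",cv2.minEnclosingCircle(pp),cv2.fitEllipse(cv2.convexHull(pp)))
m=reg(344,362,215,260)&(H<20)&(S>150)&(V>120); print("bar",rect(m,52),m.sum())
m=reg(300,400,265,325)&(H>95)&(H<125)&(S>120); print("tray",rect(m,20))
for (u,v) in((195,229),(243,220),(203,272),(251,264)):
    r=reg(u-25,u+25,v-25,v+25); m=r&(zz>60)
    q=P[m]; print("posy",m.sum(),cv2.minAreaRect(q[:,:2].astype(np.float32)),np.percentile(q[:,2],[50,95]))
m=reg(160,295,185,315)&(zz>18)&(zz<32); q=P[m]; print("tt",cv2.minEnclosingCircle(q[:,:2].astype(np.float32)))
m=reg(440,480,190,270)&(zz>63); q=P[m]; print("snips",q.shape,cv2.minAreaRect(q[:,:2].astype(np.float32)),np.percentile(q[:,2],[50,95]))
big=cv2.resize(im[185:285,340:515],None,fx=4.5,fy=4.5,interpolation=2);cv2.imwrite("pics/pl.png",big)
E
```

```text
hand eye z check bench 0.5624153128116327
plaque ((576.449951171875, -295.10235595703125), (235.65945434570312, 219.0994110107422), 3.4411394596099854) 59.25384582911876
pad ((618.75146484375, -251.65982055664062), 42.00498962402344) ((621.7483520507812, -250.1390838623047), (64.49391174316406, 81.87541198730469), 137.13687133789062)
pad ((632.2903442382812, -340.9488525390625), 32.97230911254883) ((632.4445190429688, -340.99041748046875), (64.22355651855469, 64.73177337646484), 169.42926025390625)
pad ((529.0988159179688, -263.4835510253906), 45.72307586669922) ((529.3635864257812, -259.0395202636719), (65.1101303100586, 90.47073364257812), 46.412315368652344)
pad ((527.4669189453125, -347.3917236328125), 33.069366455078125) ((527.3802490234375, -346.8424987792969), (64.56603240966797, 64.99008178710938), 30.25446128845215)
bar ((560.0795288085938, -39.031681060791016), (72.41053009033203, 11.936808586120605), 2.890882968902588) 143
tray ((423.6376953125, -33.03003692626953), (97.07112884521484, 184.7794647216797), 1.587498664855957)
posy 432 ((488.57861328125, 180.88253784179688), (403.024169921875, 57.15730285644531), 58.45827865600586) [77.4 88.9]
posy 432 ((501.7218017578125, 119.73954772949219), (338.3584289550781, 61.689395904541016), 44.125640869140625) [82.5 97.7]
posy 449 ((410.5106506347656, 185.65269470214844), (334.0481872558594, 59.26313018798828), 62.193965911865234) [78.6 89. ]
posy 443 ((423.88330078125, 128.77035522460938), (240.15219116210938, 55.647804260253906), 45.08551025390625) [81.9 93.4]
tt ((525.094482421875, 283.5289306640625), 173.84849548339844)
snips (777, 3) ((470.3964538574219, -196.6968994140625), (184.0224609375, 459.27685546875), 48.6474609375) [70.5 76.3]
```

View pics/pl.png

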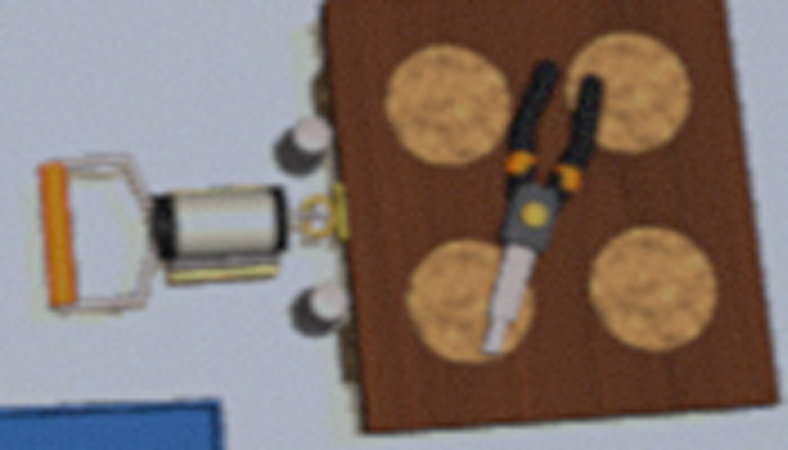

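```bash
cat >> h.py <<'E'
from scipy.spatial.transform import Rotation as Ro
def go(*targets):
    "targets (x,y,z,yaw of tool y in deg): print dp cm and rot deg from the present pose"
    s=arm.state();w,x,y,z=s["tcp_rot"];R=Ro.from_quat([x,y,z,w]);p=np.array(s["eef_pos"])
    print("t %.2f"%s["t"],"pos",np.round(p,1),"yaw %.1f"%np.degrees(np.arctan2(*R.as_matrix()[1::-1,1])),"open %.1f"%s["opening"],"q6 %.2f"%s["qpos"][5],"F",np.round(s["contact_force"],1))
    for X,Y,Z,a in targets:
        a=np.radians(a);T=np.array([[np.sin(a),np.cos(a),0],[-np.cos(a),np.sin(a),0],[0,0,-1]]);T[:,0]=np.cross(T[:,1],T[:,2])
        print("dp",np.round(R.inv().apply(np.array([X,Y,Z])-p)/10,2),"rot",np.round((R.inv()*Ro.from_matrix(T)).as_rotvec(degrees=True),1))
E
python3 - <<'E'
from h import *
go((561,-39,231,93.4),(561,-39,130,93.4))
c=arm.read_camera("wrist");print(c["fx"],np.round(c["R"],2).tolist(),-np.array(c["R"]).T@c["t"])
c=arm.read_camera("top")
print(ray(c,[458.7,449.3,466.4],[232.6,262.8,201],[68])[0],ray(c,[449.3,466.4],[262.8,201],65))
E
```

```text
t 0.15 pos [243.5 493.  230.9] yaw 63.7 open 85.3 q6 -0.07 F [ 0.2  0.2 -0.9]
dp [-5.203e+01 -3.364e+01  1.000e-02] rot [ -0.   -0.  -29.7]
dp [-52.03 -33.63  10.11] rot [ -0.   -0.  -29.7]
346.7896214868122 [[0.44, 0.9, -0.0], [0.87, -0.43, 0.26], [0.23, -0.12, -0.97]] [183.98538944 522.31605259 372.67575267]
[ 564.22672703 -285.83813305   68.        ] [[ 493.9165125  -260.97095375   65.        ]
 [ 640.57772647 -309.13480859   65.        ]]
```

Emit:
jog_arm:
  commands:
    - {"rot": [0,0,-29.7],"dp": [-52.0,-33.6,0],"fingers": -0.1}
    - {"rot": [0,0,-29.7],"dp": [-52.0,-33.6,0],"fingers": -0.1}
    - {"rot": [0,0,-29.7],"dp": [-52.0,-33.6,0],"fingers": -0.1}
    - {"rot": [0,0,-29.7],"dp": [-52.0,-33.6,0],"fingers": -0.1}
    - {"rot": [0,0,-29.7],"dp": [-52.0,-33.6,0],"fingers": -0.1}
    - {"rot": [0,0,-29.7],"dp": [-52.0,-33.6,0],"fingers": -0.1}
    - {"rot": [0,0,-29.7],"dp": [-52.0,-33.6,0],"fingers": -0.1}
    - {"rot": [0,0,-29.7],"dp": [-52.0,-33.6,0],"fingers": -0.1}
    - {"rot": [0,0,-29.7],"dp": [-52.0,-33.6,0],"fingers": -0.1}
    - {"rot": [0,0,-29.7],"dp": [-52.0,-33.6,0],"fingers": -0.1}
    - {"rot": [0,0,-29.7],"dp": [-52.0,-33.6,0],"fingers": -0.1}
    - {"rot": [0,0,-29.7],"dp": [-52.0,-33.6,0],"fingers": -0.1}
    - {"rot": [0,0,-29.7],"dp": [-52.0,-33.6,4],"fingers": -0.1}
    - {"rot": [0,0,-29.7],"dp": [-52.0,-33.6,8],"fingers": -0.1}
    - {"rot": [0,0,-29.7],"dp": [-52.0,-33.6,8],"fingers": -0.1}
    - {"rot": [0,0,-29.7],"dp": [-52.0,-33.6,8],"fingers": -0.1}
    - {"rot": [0,0,-29.7],"dp": [-52.0,-33.6,8],"fingers": -0.1}

```text
t: 2.38
eef_pos: [561.6, -38.2, 153.2]
tcp_rot: [0.001, -0.03, 1.0, -0.0]
contact_force: [0.5, 0.3, 0.4]
opening: 38.3
grasp_force: 0.0
```

```bash
python3 - <<'E'
from h import *
c=arm.read_camera("wrist");im=c["color"];cv2.imwrite("pics/w1.png",im)
H,S,V=cv2.split(cv2.cvtColor(im,cv2.COLOR_BGR2HSV))
m=((H<20)&(S>150)&(V>120)).astype(np.uint8);n,l,st,ce=cv2.connectedComponentsWithStats(m)
for i in range(1,n):
    if st[i,4]>200:
        v,u=np.nonzero(l==i);print(st[i],cv2.minAreaRect(ray(c,u,v,50)[:,:2].astype(np.float32)))
go((561,-39,30,93.4))
E
```

```text
[ 310  181   21  101 1662] ((561.6556396484375, -36.214324951171875), (75.82606506347656, 14.334067344665527), 3.94085693359375)
t 2.42 pos [561.5 -38.2 152.9] yaw 93.4 open 38.3 q6 -1.76 F [-0.3  0.9 -0.7]
dp [ 0.09 -0.07 12.29] rot [-0.   0.1  0. ]
```

View pics/w1.png

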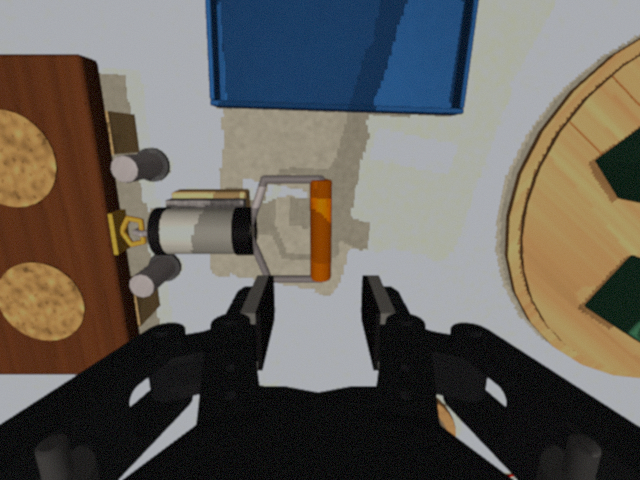

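The wrist view shows the orange bar at (320,230), midway between the fingers, with the stirrup and the tube mouth towards the plaque. I'll lower around the bar and grip it.

Emit:
jog_arm:
  commands:
    - {"rot": [0,0,0],"dp": [0,0.1,4],"fingers": -0.1}
    - {"rot": [0,0,0],"dp": [0,0.1,8],"fingers": -0.1}
    - {"rot": [0,0,0],"dp": [0,0.1,11],"fingers": -0.1}
    - {"rot": [0,0,0],"dp": [0,0.1,12.2],"fingers": -0.1}
    - {"rot": [0,0,0],"dp": [0,0.1,12.2],"fingers": -0.1}
    - {"rot": [0,0,0],"dp": [0,0.1,12.2],"fingers": -0.8}
    - {"rot": [0,0,0],"dp": [0,0.1,12.2],"fingers": -0.8}
    - {"rot": [0,0,0],"dp": [0,0.1,12.2],"fingers": -0.8}
    - {"rot": [0,0,0],"dp": [0,0.1,12.2],"fingers": -0.8}
    - {"rot": [0,0,0],"dp": [0,0.1,12.2],"fingers": -0.8}
    - {"rot": [0,0,0],"dp": [0,0.1,12.2],"fingers": -0.8}
  force: 30

```text
t: 3.8
eef_pos: [561.7, -36.3, 30.9]
tcp_rot: [0.001, -0.03, 1.0, 0.001]
contact_force: [-0.5, 10.0, 4.1]
opening: 15.0
grasp_force: 30.7
```

```bash
python3 - <<'E'
from h import *
go()
c=arm.read_camera("top")
E
```

```text
t 3.80 pos [561.7 -36.3  30.9] yaw 93.4 open 15.0 q6 -1.76 F [-0.5 10.   4.1]
```

Emit:
jog_arm:
  commands:
    - {"rot": [0,0,0],"dp": [0,0.5,0],"fingers": -0.8}
    - {"rot": [0,0,0],"dp": [0,1.0,0],"fingers": -0.8}
    - {"rot": [0,0,0],"dp": [0,1.5,0],"fingers": -0.8}
    - {"rot": [0,0,0],"dp": [0,2.0,0],"fingers": -0.8}
    - {"rot": [0,0,0],"dp": [0,2.5,0],"fingers": -0.8}
    - {"rot": [0,0,0],"dp": [0,3.0,0],"fingers": -0.8}
    - {"rot": [0,0,0],"dp": [0,3.5,0],"fingers": -0.8}
    - {"rot": [0,0,0],"dp": [0,4.0,0],"fingers": -0.8}
    - {"rot": [0,0,0],"dp": [0,4.4,0],"fingers": -0.8}
    - {"rot": [0,0,0],"dp": [0,4.8,0],"fingers": -0.8}
    - {"rot": [0,0,0],"dp": [0,5.2,0],"fingers": -0.8}
    - {"rot": [0,0,0],"dp": [0,5.5,0],"fingers": -0.8}
    - {"rot": [0,0,0],"dp": [0,5.5,0],"fingers": -0.8}

```text
t: 5.48
eef_pos: [558.5, 16.4, 30.8]
tcp_rot: [0.001, -0.03, 1.0, -0.001]
contact_force: [-1.2, -10.3, 7.7]
opening: 14.9
grasp_force: 31.3
```

```bash
python3 - <<'E'
from h import *
go()
for n in("top",):
    c=arm.read_camera(n);im=c["color"]
    cv2.imwrite("pics/pull.png",cv2.resize(im[185:285,300:475],None,fx=4.5,fy=4.5,interpolation=2))
c=arm.read_camera("side");cv2.imwrite("pics/pulls.png",cv2.resize(c["color"][250:350,280:400],None,fx=5,fy=5,interpolation=2))
E
```

```text
t 5.47 pos [558.5  16.4  30.8] yaw 93.4 open 14.9 q6 -1.66 F [ -1.2 -10.3   7.7]
```

View pics/pulls.png

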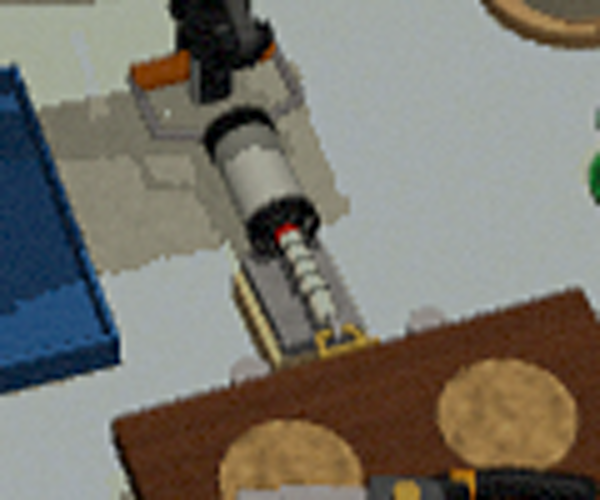

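The red band is just showing at the tube's mouth (285,235), and the TCP has moved 52.8 mm. I'll go 1.5 mm further and hold.

Emit:
jog_arm:
  commands:
    - {"rot": [0,0,0],"dp": [0,0.15,0],"fingers": -0.8}
    - {"rot": [0,0,0],"dp": [0,0.15,0],"fingers": -0.8}
    - {"rot": [0,0,0],"dp": [0,0.15,0],"fingers": -0.8}
    - {"rot": [0,0,0],"dp": [0,0.15,0],"fingers": -0.8}
    - {"rot": [0,0,0],"dp": [0,0.15,0],"fingers": -0.8}
    - {"rot": [0,0,0],"dp": [0,0.15,0],"fingers": -0.8}
    - {"rot": [0,0,0],"dp": [0,0.15,0],"fingers": -0.8}
    - {"rot": [0,0,0],"dp": [0,0.15,0],"fingers": -0.8}
    - {"rot": [0,0,0],"dp": [0,0.15,0],"fingers": -0.8}
    - {"rot": [0,0,0],"dp": [0,0.15,0],"fingers": -0.8}
    - {"rot": [0,0,0],"dp": [0,0.15,0],"fingers": -0.8}
    - {"rot": [0,0,0],"dp": [0,0.15,0],"fingers": -0.8}
    - {"rot": [0,0,0],"dp": [0,0.15,0],"fingers": -0.8}
    - {"rot": [0,0,0],"dp": [0,0.15,0],"fingers": -0.8}
    - {"rot": [0,0,0],"dp": [0,0.15,0],"fingers": -0.8}
    - {"rot": [0,0,0],"dp": [0,0.15,0],"fingers": -0.8}
    - {"rot": [0,0,0],"dp": [0,0.15,0],"fingers": -0.8}
    - {"rot": [0,0,0],"dp": [0,0.15,0],"fingers": -0.8}
    - {"rot": [0,0,0],"dp": [0,0.15,0],"fingers": -0.8}
    - {"rot": [0,0,0],"dp": [0,0.15,0],"fingers": -0.8}

```text
t: 8.07
eef_pos: [558.4, 17.7, 30.8]
tcp_rot: [0.001, -0.03, 1.0, -0.001]
contact_force: [-2.4, -11.1, 7.9]
opening: 14.5
grasp_force: 31.3
```

Emit:
jog_arm:
  commands:
    - {"rot": [0,0,0],"dp": [0,-0.4,0],"fingers": -0.8}
    - {"rot": [0,0,0],"dp": [0,-0.8,0],"fingers": -0.8}
    - {"rot": [0,0,0],"dp": [0,-1.2,0],"fingers": -0.8}
    - {"rot": [0,0,0],"dp": [0,-1.6,0],"fingers": -0.8}
    - {"rot": [0,0,0],"dp": [0,-2.0,0],"fingers": -0.8}
    - {"rot": [0,0,0],"dp": [0,-2.4,0],"fingers": -0.8}
    - {"rot": [0,0,0],"dp": [0,-2.8,0],"fingers": -0.8}
    - {"rot": [0,0,0],"dp": [0,-3.2,0],"fingers": -0.8}
    - {"rot": [0,0,0],"dp": [0,-3.6,0],"fingers": -0.8}
    - {"rot": [0,0,0],"dp": [0,-4.0,0],"fingers": -0.8}
    - {"rot": [0,0,0],"dp": [0,-4.4,0],"fingers": -0.8}
    - {"rot": [0,0,0],"dp": [0,-4.8,0],"fingers": -0.8}
    - {"rot": [0,0,0],"dp": [0,-5.1,0],"fingers": -0.8}
    - {"rot": [0,0,0],"dp": [0,-5.4,0],"fingers": -0.8}
    - {"rot": [0,0,0],"dp": [0,-5.6,0],"fingers": -0.8}
    - {"rot": [0,0,0],"dp": [0,-5.65,0],"fingers": -0.8}
    - {"rot": [0,0,0],"dp": [0,-5.65,0],"fingers": -0.8}
    - {"rot": [0,0,0],"dp": [0,-5.65,0],"fingers": -0.8}

```text
t: 10.32
eef_pos: [561.7, -36.3, 30.8]
tcp_rot: [0.001, -0.03, 1.0, 0.001]
contact_force: [-1.8, 9.5, 7.9]
opening: 15.0
grasp_force: 31.3
```

```bash
python3 - <<'E'
from h import *
go()
E
```

```text
t 10.32 pos [561.7 -36.3  30.8] yaw 93.4 open 15.0 q6 -1.76 F [-1.8  9.5  7.9]
```

Emit:
jog_arm:
  commands:
    - {"rot": [0,0,0],"dp": [0,0.05,0],"fingers": -0.1}
    - {"rot": [0,0,0],"dp": [0,0.05,0],"fingers": -0.1}
    - {"rot": [0,0,0],"dp": [0,0.05,0],"fingers": -0.1}
    - {"rot": [0,0,0],"dp": [0,0.05,-4],"fingers": -0.1}
    - {"rot": [0,0,0],"dp": [0,0.05,-9],"fingers": -0.1}
    - {"rot": [0,0,0],"dp": [0,0.05,-15],"fingers": -0.1}
    - {"rot": [0,0,10],"dp": [0,-6,-17],"fingers": -0.1}
    - {"rot": [0,0,21.6],"dp": [0,-12,-17],"fingers": -0.1}
    - {"rot": [0,0,21.6],"dp": [-0.5,-18,-17],"fingers": -0.1}
    - {"rot": [0,0,21.6],"dp": [-1.7,-24.8,-17],"fingers": -0.1}
    - {"rot": [0,0,21.6],"dp": [-1.7,-24.8,-17],"fingers": -0.1}
    - {"rot": [0,0,21.6],"dp": [-1.7,-24.8,-17],"fingers": -0.1}
    - {"rot": [0,0,21.6],"dp": [-1.7,-24.8,-17],"fingers": -0.1}

```text
t: 11.95
eef_pos: [592.8, -282.7, 199.5]
tcp_rot: [-0.0, 0.157, 0.988, 0.0]
contact_force: [0.2, 0.5, 0.1]
opening: 38.3
grasp_force: 0.0
```

```bash
python3 - <<'E'
from h import *
go()
c=arm.read_camera("wrist");cv2.imwrite("pics/w2.png",c["color"])
t=arm.read_camera("top")["color"];H,S,V=cv2.split(cv2.cvtColor(t,cv2.COLOR_BGR2HSV))
m=np.zeros((480,640),bool);m[215:260,340:365]=1;m&=(H<20)&(S>150)&(V>120);v,u=np.nonzero(m);print("bar",u.mean(),v.mean())
E
```

```text
t 11.95 pos [ 592.8 -282.7  199.5] yaw 71.9 open 38.3 q6 -1.76 F [0.2 0.5 0.1]
bar 352.34722222222223 236.86111111111111
```

View pics/w2.png

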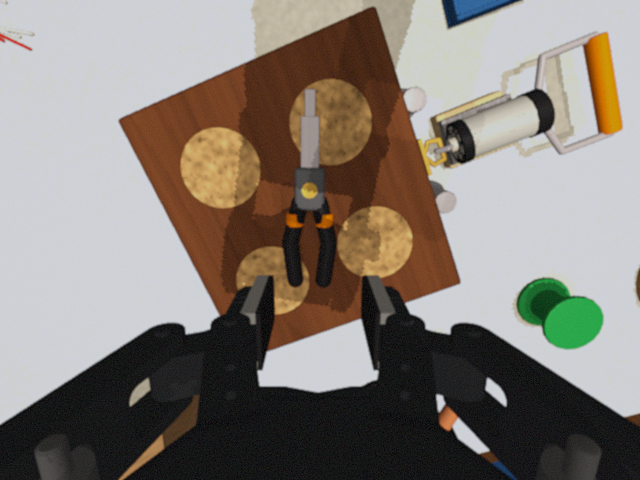

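The wrist view shows the snips aligned with the tool, with the pivot block at (310,188), the tip at (310,90) and the handle ends at (311,285). The balance is home.

```bash
python3 - <<'E'
from h import *
c=arm.read_camera("wrist")
b=ray(c,[310,310,311],[188,90,284],np.array(72))
print(b); 
x,y=b[0,:2]
go((x,y,100,71.8),(x,y,62,71.8))
E
```

```text
[[ 562.80764477 -279.1276357    72.        ]
 [ 495.45574585 -256.69626289   72.        ]
 [ 639.50587805 -303.78789784   72.        ]]
t 12.10 pos [ 592.8 -283.   199.7] yaw 71.9 open 38.6 q6 -1.76 F [ 0.7  0.4 -0.4]
dp [ 2.98 -0.57  9.96] rot [-0.   0.   0.1]
dp [ 2.98 -0.57 13.76] rot [-0.   0.   0.1]
```

Emit:
jog_arm:
  commands:
    - {"rot": [0,0,0],"dp": [2.95,-0.4,5],"fingers": 0.1}
    - {"rot": [0,0,0],"dp": [2.95,-0.4,9],"fingers": 0.1}
    - {"rot": [0,0,0],"dp": [2.95,-0.4,12],"fingers": 0.1}
    - {"rot": [0,0,0],"dp": [2.95,-0.4,13.9],"fingers": 0.1}
    - {"rot": [0,0,0],"dp": [2.95,-0.4,13.9],"fingers": 0.1}
    - {"rot": [0,0,0],"dp": [2.95,-0.4,13.9],"fingers": -0.6}
    - {"rot": [0,0,0],"dp": [2.95,-0.4,13.9],"fingers": -0.6}
    - {"rot": [0,0,0],"dp": [2.95,-0.4,13.9],"fingers": -0.6}
    - {"rot": [0,0,0],"dp": [2.95,-0.4,13.9],"fingers": -0.6}
    - {"rot": [0,0,0],"dp": [2.95,-0.4,13.9],"fingers": -0.6}
    - {"rot": [0,0,0],"dp": [2.95,-0.4,13.9],"fingers": -0.6}
  force: 40

```text
t: 13.48
eef_pos: [564.3, -278.9, 62.2]
tcp_rot: [0.001, 0.158, 0.987, -0.0]
contact_force: [-0.7, 1.8, 6.0]
opening: 23.8
grasp_force: 37.3
```

```bash
python3 - <<'E'
from h import *
# tray long axis 91.6 deg; tool x (snips axis) = yaw+90 -> yaw 1.6
go((565,-279,160,71.8),(423.6,-30,130,1.6),(423.6,-30,12,1.6))
E
```

```text
t 13.47 pos [ 564.3 -278.9   62.2] yaw 71.8 open 23.8 q6 -1.77 F [-0.7  1.8  6. ]
dp [-0.1   0.01 -9.78] rot [-0.   0.2  0. ]
dp [21.11 19.25 -6.85] rot [ 0.1  0.2 70.2]
dp [21.15 19.26  4.95] rot [ 0.1  0.2 70.2]
```

Emit:
jog_arm:
  commands:
    - {"rot": [0,0,0],"dp": [0,0,-3],"fingers": -0.6}
    - {"rot": [0,0,0],"dp": [0,0,-6.8],"fingers": -0.6}
    - {"rot": [0,0,10],"dp": [4,4,-9],"fingers": -0.6}
    - {"rot": [0,0,20],"dp": [8,8,-9],"fingers": -0.6}
    - {"rot": [0,0,30],"dp": [12,12,-9],"fingers": -0.6}
    - {"rot": [0,0,40],"dp": [16,15,-9],"fingers": -0.6}
    - {"rot": [0,0,50],"dp": [19,18,-9],"fingers": -0.6}
    - {"rot": [0,0,60],"dp": [21.1,19.2,-8],"fingers": -0.6}
    - {"rot": [0,0,70.2],"dp": [21.6,19.4,-7],"fingers": -0.6}
    - {"rot": [0,0,70.2],"dp": [21.6,19.4,-7],"fingers": -0.6}
    - {"rot": [0,0,70.2],"dp": [21.6,19.4,-7],"fingers": -0.6}
    - {"rot": [0,0,70.2],"dp": [21.6,19.4,-7],"fingers": -0.6}

```text
t: 14.98
eef_pos: [419.1, -27.2, 130.7]
tcp_rot: [0.0, 0.696, 0.718, 0.0]
contact_force: [-0.4, -0.1, -1.7]
opening: 23.8
grasp_force: 38.1
```

```bash
python3 - <<'E'
from h import *
c=arm.read_camera("wrist");im=c["color"];cv2.imwrite("pics/w3.png",im)
H,S,V=cv2.split(cv2.cvtColor(im,cv2.COLOR_BGR2HSV));m=(H>95)&(H<125)&(S>120)
v,u=np.nonzero(m);print(cv2.minAreaRect(ray(c,u,v,20)[:,:2].astype(np.float32)),u.min(),u.max(),v.min(),v.max())
go((423.6,-25,10,1.6))
E
```

```text
((423.7405090332031, -101.74986267089844), (589.9369506835938, 331.05181884765625), 1.7339942455291748) 0 639 102 479
t 15.03 pos [419.  -27.1 130.6] yaw 1.7 open 23.6 q6 -0.18 F [-0.  -0.4 -1.5]
dp [ 0.2   0.46 12.06] rot [0.  0.  0.1]
```

View pics/w3.png

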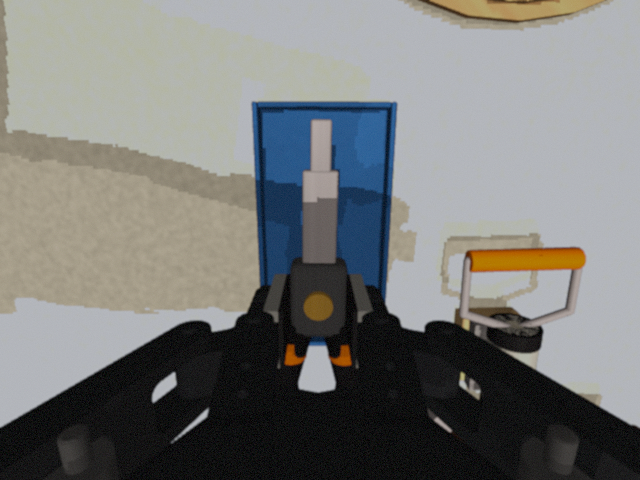

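The snips hang level over the tray, with the tip at (320,120) and the tray's far rim at row 102.

```bash
python3 - <<'E'
from h import *
c=arm.read_camera("wrist")
r=ray(c,[325,253,396],[102,103,103],22);print(r, r[0]-95*np.array([-.028,1,0]))
x,y=(r[1:].mean(0)+-95*np.array([-.028,1,0]))[:2]
go((x,y+5,40,1.6),(x,y+5,9,1.6))
E
```

```text
[[421.41633278  63.61664697  22.        ]
 [372.58044153  61.52801045  22.        ]
 [469.6146518   64.41020889  22.        ]] [424.07633278 -31.38335303  22.        ]
t 15.07 pos [419.  -27.1 130.5] yaw 1.7 open 23.6 q6 -0.18 F [ 0.2  0.2 -2.2]
dp [-0.01  0.48  9.05] rot [0.  0.  0.1]
dp [-1.000e-02  4.800e-01  1.215e+01] rot [0.  0.  0.1]
```

Emit:
jog_arm:
  commands:
    - {"rot": [0,0,0],"dp": [0,0.5,4],"fingers": -0.6}
    - {"rot": [0,0,0],"dp": [0,0.5,8],"fingers": -0.6}
    - {"rot": [0,0,0],"dp": [0,0.5,10],"fingers": -0.6}
    - {"rot": [0,0,0],"dp": [0,0.5,11.5],"fingers": -0.6}
    - {"rot": [0,0,0],"dp": [0,0.5,12.1],"fingers": -0.6}
    - {"rot": [0,0,0],"dp": [0,0.5,12.1],"fingers": -0.6}
    - {"rot": [0,0,0],"dp": [0,0.5,12.1],"fingers": -0.1}
    - {"rot": [0,0,0],"dp": [0,0.5,12.1],"fingers": -0.1}
    - {"rot": [0,0,0],"dp": [0,0.5,12.1],"fingers": -0.1}
    - {"rot": [0,0,0],"dp": [0,0.5,8],"fingers": -0.1}
    - {"rot": [0,0,0],"dp": [0,0.5,2],"fingers": 0.3}
    - {"rot": [0,0,0],"dp": [0,0.5,-4],"fingers": 0.6}
    - {"rot": [0,0,0],"dp": [0,0.5,-9],"fingers": 0.6}
    - {"rot": [0,0,0],"dp": [0,0.5,-11],"fingers": 0.6}
    - {"rot": [0,0,0],"dp": [0,0.5,-11],"fingers": 0.6}

```text
t: 16.95
eef_pos: [424.1, -26.8, 241.3]
tcp_rot: [0.001, 0.697, 0.717, 0.001]
contact_force: [0.3, -0.4, -1.0]
opening: 68.3
grasp_force: 0.0
```

```bash
cat >> h.py <<'E'
def posies(c,near=None):
    "green block sides excluded: blobs of depth 60..105 mm above bench over the turntable"
    im=c["color"];P=cloud(c);hsv=cv2.cvtColor(im,cv2.COLOR_BGR2HSV);H,S,V=cv2.split(hsv)
    m=((P[...,2]>62)&(P[...,2]<110)&(c["z_map"]>0)&(P[...,1]>20)&(P[...,0]>300)).astype(np.uint8)
    m=cv2.morphologyEx(m,cv2.MORPH_OPEN,np.ones((3,3)))
    n,l,st,ce=cv2.connectedComponentsWithStats(m);out=[]
    for i in range(1,n):
        if st[i,4]<80: continue
        q=P[l==i]; a=cv2.minAreaRect(q[:,:2].astype(np.float32)); out.append((st[i].tolist(),np.round(a[0],1),np.round(a[1],1),round(a[2],1)))
    return out
E
python3 - <<'E'
from h import *
c=arm.read_camera("top");
for o in posies(c):print(o)
# posy tops by green outline
im=c["color"];cv2.imwrite("pics/t2.png",cv2.resize(im[185:320,155:400],None,fx=3.2,fy=3.2,interpolation=2))
go()
E
```

```text
([102, 124, 46, 54, 1768], array([770. , 504.8]), array([113.3,  77.3]), 17.3)
([295, 150, 32, 14, 200], array([751.2,  58.4]), array([24.5, 74.9]), 2.1)
([231, 205, 24, 27, 407], array([604.7, 220.1]), array([41.5, 56. ]), 60.4)
([182, 215, 25, 27, 407], array([583.1, 335.7]), array([40.6, 55.6]), 62.3)
([237, 252, 28, 27, 419], array([494. , 199.4]), array([41. , 55.7]), 43.4)
([189, 259, 26, 28, 431], array([477.3, 312.9]), array([41.2, 56.1]), 52.0)
([143, 304, 26, 23, 488], array([380.6, 413.2]), array([49.4, 52.7]), 0.2)
t 17.00 pos [423.6 -26.7 240. ] yaw 1.6 open 68.4 q6 -0.18 F [ 0.1  0.5 -1.2]
```

View pics/t2.png

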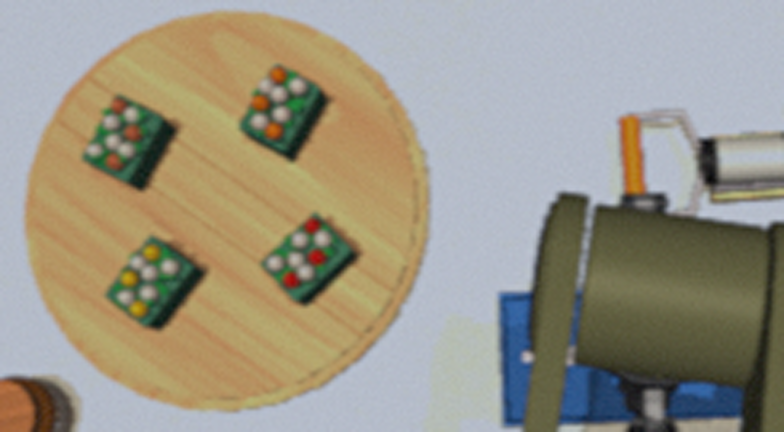

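All four posies stand cleanly, at crop px (130,140), (283,110), (155,282) and (309,258). The snips are in the tray, partly hidden by the arm. I'll start with the posy nearest the tray.

```bash
python3 - <<'E'
from h import *
go((494.2,201.8,150,43.4),(494.2,201.8,36,43.4))
E
```

```text
t 17.00 pos [423.6 -26.7 240. ] yaw 1.6 open 68.4 q6 -0.18 F [ 0.1  0.5 -1.2]
dp [22.64  7.69  9.  ] rot [  0.    0.  -41.8]
dp [22.64  7.69 20.4 ] rot [  0.    0.  -41.8]
```

Emit:
jog_arm:
  commands:
    - {"rot": [0,0,-10],"dp": [6,2,0],"fingers": 0.5}
    - {"rot": [0,0,-20],"dp": [12,4,0],"fingers": 0.5}
    - {"rot": [0,0,-30],"dp": [18,6,3],"fingers": 0.5}
    - {"rot": [0,0,-41.8],"dp": [22.6,7.7,7],"fingers": 0.5}
    - {"rot": [0,0,-41.8],"dp": [22.6,7.7,9],"fingers": 0.5}
    - {"rot": [0,0,-41.8],"dp": [22.6,7.7,9],"fingers": 0.5}
    - {"rot": [0,0,-41.8],"dp": [22.6,7.7,13],"fingers": 0.5}
    - {"rot": [0,0,-41.8],"dp": [22.6,7.7,17],"fingers": 0.5}
    - {"rot": [0,0,-41.8],"dp": [22.6,7.7,20.4],"fingers": 0.5}
    - {"rot": [0,0,-41.8],"dp": [22.6,7.7,20.4],"fingers": 0.5}
    - {"rot": [0,0,-41.8],"dp": [22.6,7.7,20.4],"fingers": 0.5}
    - {"rot": [0,0,-41.8],"dp": [22.6,7.7,20.4],"fingers": -0.3}
    - {"rot": [0,0,-41.8],"dp": [22.6,7.7,20.4],"fingers": -0.3}
    - {"rot": [0,0,-41.8],"dp": [22.6,7.7,20.4],"fingers": -0.3}
    - {"rot": [0,0,-41.8],"dp": [22.6,7.7,20.4],"fingers": -0.3}
    - {"rot": [0,0,-41.8],"dp": [22.6,7.7,20.4],"fingers": -0.3}
  force: 30

```text
t: 19.0
eef_pos: [495.1, 201.5, 37.9]
tcp_rot: [0.001, 0.395, 0.918, 0.001]
contact_force: [-1.9, -1.4, 7.7]
opening: 39.2
grasp_force: 29.8
```

```bash
python3 - <<'E'
from h import *
go((527.3,-343.3,170,3.4),(527.3,-343.3,71,3.4))
E
```

```text
t 19.00 pos [495.1 201.5  37.9] yaw 43.4 open 39.2 q6 -0.44 F [-1.9 -1.4  7.7]
dp [-41.8  -35.07 -13.23] rot [ 0.1  0.  40. ]
dp [-41.79 -35.09  -3.33] rot [ 0.1  0.  40. ]
```

Emit:
jog_arm:
  commands:
    - {"rot": [0,0,0],"dp": [0,0,-4],"fingers": -0.3}
    - {"rot": [0,0,0],"dp": [0,0,-9],"fingers": -0.3}
    - {"rot": [0,0,0],"dp": [0,0,-14],"fingers": -0.3}
    - {"rot": [0,0,5],"dp": [-5,-4,-14.5],"fingers": -0.3}
    - {"rot": [0,0,10],"dp": [-9.5,-8,-14.5],"fingers": -0.3}
    - {"rot": [0,0,15],"dp": [-14,-12,-14.5],"fingers": -0.3}
    - {"rot": [0,0,20],"dp": [-18.5,-15.8,-14.5],"fingers": -0.3}
    - {"rot": [0,0,25],"dp": [-23,-19.5,-14.5],"fingers": -0.3}
    - {"rot": [0,0,30],"dp": [-27.5,-23.3,-14.5],"fingers": -0.3}
    - {"rot": [0,0,35],"dp": [-32,-27,-14.5],"fingers": -0.3}
    - {"rot": [0,0,40],"dp": [-36.5,-30.8,-14.5],"fingers": -0.3}
    - {"rot": [0,0,40],"dp": [-40,-33.5,-14.5],"fingers": -0.3}
    - {"rot": [0,0,40],"dp": [-41.8,-35.1,-14],"fingers": -0.3}
    - {"rot": [0,0,40],"dp": [-41.8,-35.1,-12],"fingers": -0.3}
    - {"rot": [0,0,40],"dp": [-41.8,-35.1,-10],"fingers": -0.3}
    - {"rot": [0,0,40],"dp": [-41.8,-35.1,-8],"fingers": -0.3}
    - {"rot": [0,0,40],"dp": [-41.8,-35.1,-7],"fingers": -0.3}
    - {"rot": [0,0,40],"dp": [-41.8,-35.1,-7],"fingers": -0.3}

```text
t: 21.25
eef_pos: [526.5, -343.4, 106.3]
tcp_rot: [-0.0, 0.686, 0.728, -0.0]
contact_force: [-0.1, 0.3, -1.4]
opening: 39.5
grasp_force: 31.6
```

```bash
python3 - <<'E'
from h import *
c=arm.read_camera("wrist");cv2.imwrite("pics/w4.png",c["color"])
go((527.3,-343.3,72.5,3.4))
print(c["R"].tolist() if 0 else "")
import pickle;pickle.dump({k:c[k] for k in c},open("w4.pkl","wb"))
E
```

```text
t 21.30 pos [ 526.8 -343.6  106.9] yaw 3.4 open 39.7 q6 -0.70 F [ 0.5 -0.1 -0.4]
dp [0.03 0.05 3.44] rot [0. 0. 0.]
```

View pics/w4.png

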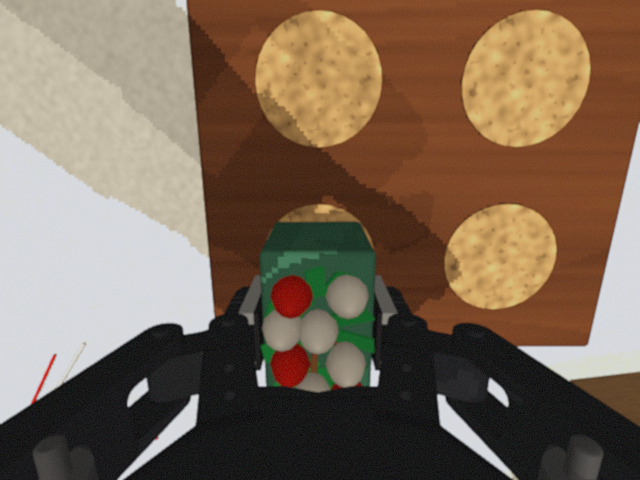

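The posy is held square over its disc. The other discs show at (319,79), (527,78) and (500,257).

```bash
python3 - <<'E'
from h import *
import pickle;c=pickle.load(open("w4.pkl","rb"))
print(ray(c,[319,527,500],[79,78,257],58))
E
```

```text
[[ 521.53568993 -247.7930894    58.        ]
 [ 626.59151947 -241.05642583   58.        ]
 [ 631.82869599 -336.55329406   58.        ]]
```

Emit:
jog_arm:
  commands:
    - {"rot": [0,0,0],"dp": [0,0,1.5],"fingers": -0.3}
    - {"rot": [0,0,0],"dp": [0,0,2.7],"fingers": -0.3}
    - {"rot": [0,0,0],"dp": [0,0,3.4],"fingers": -0.3}
    - {"rot": [0,0,0],"dp": [0,0,3.4],"fingers": -0.3}
    - {"rot": [0,0,0],"dp": [0,0,3.4],"fingers": -0.3}

```text
t: 21.92
eef_pos: [526.7, -343.5, 72.1]
tcp_rot: [-0.0, 0.686, 0.728, -0.0]
contact_force: [0.3, -0.5, -1.9]
opening: 39.6
grasp_force: 32.0
```

Emit:
jog_arm:
  commands:
    - {"rot": [0,0,0],"dp": [0,0,0.1],"fingers": -0.3}
    - {"rot": [0,0,0],"dp": [0,0,0.1],"fingers": 0.5}
    - {"rot": [0,0,0],"dp": [0,0,0.1],"fingers": 0.5}
    - {"rot": [0,0,0],"dp": [0,0,0.1],"fingers": 0.5}
    - {"rot": [0,0,0],"dp": [0,0,0.1],"fingers": 0.5}
    - {"rot": [0,0,0],"dp": [0,0,-4],"fingers": 0.5}
    - {"rot": [0,0,0],"dp": [0,0,-9],"fingers": 0.5}
    - {"rot": [0,0,0],"dp": [3,0,-13],"fingers": 0.5}
    - {"rot": [0,0,-10],"dp": [9,1,-13],"fingers": 0.5}
    - {"rot": [0,0,-20],"dp": [15,1,-13],"fingers": 0.5}
    - {"rot": [0,0,-30],"dp": [21,2,-13],"fingers": 0.5}
    - {"rot": [0,0,-40],"dp": [27,3,-13],"fingers": 0.5}
    - {"rot": [0,0,-50],"dp": [34,3,-13],"fingers": 0.5}
    - {"rot": [0,0,-57],"dp": [34,3,-13],"fingers": 0.5}
    - {"rot": [0,0,-57],"dp": [34,3,-13],"fingers": 0.5}

```text
t: 23.8
eef_pos: [536.3, -1.7, 202.4]
tcp_rot: [0.0, 0.255, 0.967, -0.0]
contact_force: [0.8, -0.4, -0.4]
opening: 64.0
grasp_force: 0.0
```

```bash
python3 - <<'E'
from h import *
c=arm.read_camera("top")
for o in posies(c):print(o)
go((604.7,222.5,36,60.4))
E
```

```text
([101, 124, 47, 55, 1771], array([769.4, 504.6]), array([113.5,  76.9]), 16.6)
([295, 149, 32, 15, 201], array([751.1,  58.6]), array([24.9, 75. ]), 1.5)
([231, 205, 25, 27, 412], array([604.6, 219.4]), array([39.7, 56.3]), 62.2)
([182, 215, 24, 27, 409], array([583. , 334.9]), array([40. , 55.5]), 61.2)
([189, 259, 26, 28, 421], array([477.5, 312.9]), array([40.6, 55.9]), 53.2)
([143, 304, 26, 23, 487], array([381., 413.]), array([52.5, 50.1]), 88.9)
t 23.85 pos [536.4  -2.4 202.4] yaw 60.3 open 64.2 q6 -1.12 F [ 0.2 -0.4 -0.1]
dp [ 5.22 22.92 16.63] rot [-0.   0.  -0.1]
```

Emit:
jog_arm:
  commands:
    - {"rot": [0,0,-1],"dp": [1.3,5.9,0],"fingers": 0.5}
    - {"rot": [0,0,-1],"dp": [2.6,11.8,1],"fingers": 0.5}
    - {"rot": [0,0,-1],"dp": [3.9,17.7,3],"fingers": 0.5}
    - {"rot": [0,0,-1],"dp": [5.2,22.9,5],"fingers": 0.5}
    - {"rot": [0,0,-1],"dp": [5.2,22.9,6],"fingers": 0.5}
    - {"rot": [0,0,-1],"dp": [5.2,22.9,9],"fingers": 0.5}
    - {"rot": [0,0,-1],"dp": [5.2,22.9,13],"fingers": 0.5}
    - {"rot": [0,0,-1],"dp": [5.2,22.9,16.6],"fingers": 0.5}
    - {"rot": [0,0,-1],"dp": [5.2,22.9,16.6],"fingers": 0.5}
    - {"rot": [0,0,-1],"dp": [5.2,22.9,16.6],"fingers": 0.5}
    - {"rot": [0,0,-1],"dp": [5.2,22.9,16.6],"fingers": -0.3}
    - {"rot": [0,0,-1],"dp": [5.2,22.9,16.6],"fingers": -0.3}
    - {"rot": [0,0,-1],"dp": [5.2,22.9,16.6],"fingers": -0.3}
    - {"rot": [0,0,-1],"dp": [5.2,22.9,16.6],"fingers": -0.3}
    - {"rot": [0,0,-1],"dp": [5.2,22.9,16.6],"fingers": -0.3}

```text
t: 25.72
eef_pos: [605.1, 222.6, 38.1]
tcp_rot: [0.001, 0.247, 0.969, 0.001]
contact_force: [-0.2, -0.9, 7.5]
opening: 39.5
grasp_force: 30.8
```

```bash
python3 - <<'E'
from h import *
go((631.9,-337,170,3.4),(631.9,-337,72,3.4))
E
```

```text
t 25.73 pos [605.1 222.6  38.1] yaw 61.4 open 39.5 q6 -0.78 F [-0.2 -0.9  7.5]
dp [-29.16 -47.83 -13.21] rot [ 0.2  0.1 58. ]
dp [-29.14 -47.85  -3.41] rot [ 0.2  0.1 58. ]
```

Emit:
jog_arm:
  commands:
    - {"rot": [0,0,0],"dp": [0,0,-4],"fingers": -0.3}
    - {"rot": [0,0,0],"dp": [0,0,-9],"fingers": -0.3}
    - {"rot": [0,0,0],"dp": [0,0,-14],"fingers": -0.3}
    - {"rot": [0,0,6],"dp": [-3.1,-5,-14.5],"fingers": -0.3}
    - {"rot": [0,0,13],"dp": [-6.2,-10.1,-14.5],"fingers": -0.3}
    - {"rot": [0,0,20],"dp": [-9.3,-15.2,-14.5],"fingers": -0.3}
    - {"rot": [0,0,27],"dp": [-12.4,-20.3,-14.5],"fingers": -0.3}
    - {"rot": [0,0,34],"dp": [-15.5,-25.4,-14.5],"fingers": -0.3}
    - {"rot": [0,0,41],"dp": [-18.6,-30.5,-14.5],"fingers": -0.3}
    - {"rot": [0,0,48],"dp": [-21.7,-35.6,-14.5],"fingers": -0.3}
    - {"rot": [0,0,55],"dp": [-24.8,-40.7,-14.5],"fingers": -0.3}
    - {"rot": [0,0,58],"dp": [-27.5,-45.1,-14.5],"fingers": -0.3}
    - {"rot": [0,0,58],"dp": [-29.1,-47.8,-14],"fingers": -0.3}
    - {"rot": [0,0,58],"dp": [-29.1,-47.8,-12],"fingers": -0.3}
    - {"rot": [0,0,58],"dp": [-29.1,-47.8,-10],"fingers": -0.3}
    - {"rot": [0,0,58],"dp": [-29.1,-47.8,-8],"fingers": -0.3}
    - {"rot": [0,0,58],"dp": [-29.1,-47.8,-6],"fingers": -0.3}
    - {"rot": [0,0,58],"dp": [-29.1,-47.8,-6],"fingers": -0.3}

```text
t: 27.98
eef_pos: [630.4, -335.7, 94.1]
tcp_rot: [-0.002, 0.686, 0.728, -0.0]
contact_force: [0.2, 0.5, 0.1]
opening: 39.3
grasp_force: 30.8
```

```bash
python3 - <<'E'
from h import *
go((631.9,-337,71.7,3.4))
E
```

```text
t 27.98 pos [ 630.4 -335.7   94.1] yaw 3.4 open 39.3 q6 -0.60 F [0.2 0.5 0.1]
dp [-0.15  0.14  2.24] rot [-0.2 -0.1  0. ]
```

Emit:
jog_arm:
  commands:
    - {"rot": [0,0,0],"dp": [-0.1,0.1,1.2],"fingers": -0.3}
    - {"rot": [0,0,0],"dp": [-0.1,0.1,2],"fingers": -0.3}
    - {"rot": [0,0,0],"dp": [-0.1,0.1,2.3],"fingers": -0.3}
    - {"rot": [0,0,0],"dp": [-0.1,0.1,2.3],"fingers": -0.3}
    - {"rot": [0,0,0],"dp": [-0.1,0.1,2.3],"fingers": 0.5}
    - {"rot": [0,0,0],"dp": [-0.1,0.1,2.3],"fingers": 0.5}
    - {"rot": [0,0,0],"dp": [-0.1,0.1,2.3],"fingers": 0.5}
    - {"rot": [0,0,0],"dp": [-0.1,0.1,2.3],"fingers": 0.5}
    - {"rot": [0,0,0],"dp": [-0.1,0.1,-2],"fingers": 0.5}
    - {"rot": [0,0,0],"dp": [-0.1,0.1,-7],"fingers": 0.5}
    - {"rot": [0,0,0],"dp": [3,-1,-11],"fingers": 0.5}
    - {"rot": [0,0,-10],"dp": [9,-2,-11],"fingers": 0.5}
    - {"rot": [0,0,-20],"dp": [15,-4,-11],"fingers": 0.5}
    - {"rot": [0,0,-30],"dp": [21,-5,-11],"fingers": 0.5}
    - {"rot": [0,0,-40],"dp": [27,-6,-11],"fingers": 0.5}
    - {"rot": [0,0,-50],"dp": [34,-7.5,-11],"fingers": 0.5}
    - {"rot": [0,0,-59],"dp": [34,-7.5,-11],"fingers": 0.5}
    - {"rot": [0,0,-59],"dp": [34,-7.5,-11],"fingers": 0.5}

```text
t: 30.22
eef_pos: [535.9, -0.9, 206.6]
tcp_rot: [0.0, 0.238, 0.971, 0.0]
contact_force: [0.0, -0.8, 0.6]
opening: 64.1
grasp_force: 0.0
```

```bash
python3 - <<'E'
from h import *
c=arm.read_camera("top")
for o in posies(c):print(o)
go((583.3,337.3,36,61.8))
E
```

```text
([101, 124, 47, 55, 1757], array([769.7, 504.3]), array([114.5,  77.1]), 17.0)
([295, 150, 32, 14, 203], array([751.8,  58.6]), array([26.3, 75.2]), 1.8)
([182, 215, 25, 27, 409], array([583.1, 335.6]), array([40.9, 55.4]), 62.3)
([189, 259, 26, 27, 424], array([477.5, 312.9]), array([40.8, 56.2]), 54.4)
([143, 303, 26, 24, 479], array([380.6, 412.6]), array([51.2, 52.3]), 61.4)
t 30.27 pos [536.   -1.7 206.5] yaw 62.2 open 64.2 q6 -1.16 F [-0.1 -0.3  0.7]
dp [11.61 32.19 17.05] rot [0.  0.  0.4]
```

Emit:
jog_arm:
  commands:
    - {"rot": [0,0,0.4],"dp": [2,5.6,0],"fingers": 0.5}
    - {"rot": [0,0,0.4],"dp": [4,11.2,0],"fingers": 0.5}
    - {"rot": [0,0,0.4],"dp": [6,16.8,0],"fingers": 0.5}
    - {"rot": [0,0,0.4],"dp": [8,22.4,1],"fingers": 0.5}
    - {"rot": [0,0,0.4],"dp": [10,28,3],"fingers": 0.5}
    - {"rot": [0,0,0.4],"dp": [11.6,32.2,5],"fingers": 0.5}
    - {"rot": [0,0,0.4],"dp": [11.6,32.2,6],"fingers": 0.5}
    - {"rot": [0,0,0.4],"dp": [11.6,32.2,9],"fingers": 0.5}
    - {"rot": [0,0,0.4],"dp": [11.6,32.2,13],"fingers": 0.5}
    - {"rot": [0,0,0.4],"dp": [11.6,32.2,17],"fingers": 0.5}
    - {"rot": [0,0,0.4],"dp": [11.6,32.2,17],"fingers": 0.5}
    - {"rot": [0,0,0.4],"dp": [11.6,32.2,17],"fingers": 0.5}
    - {"rot": [0,0,0.4],"dp": [11.6,32.2,17],"fingers": -0.3}
    - {"rot": [0,0,0.4],"dp": [11.6,32.2,17],"fingers": -0.3}
    - {"rot": [0,0,0.4],"dp": [11.6,32.2,17],"fingers": -0.3}
    - {"rot": [0,0,0.4],"dp": [11.6,32.2,17],"fingers": -0.3}
    - {"rot": [0,0,0.4],"dp": [11.6,32.2,17],"fingers": -0.3}

```text
t: 32.4
eef_pos: [583.1, 337.8, 38.3]
tcp_rot: [0.001, 0.242, 0.97, 0.001]
contact_force: [-0.3, -1.1, 7.0]
opening: 39.5
grasp_force: 30.6
```

```bash
python3 - <<'E'
from h import *
go((626.5,-242,170,3.4),(626.5,-242,72,3.4))
E
```

```text
t 32.40 pos [583.1 337.8  38.3] yaw 62.0 open 39.5 q6 -0.61 F [-0.3 -1.1  7. ]
dp [-31.08 -49.13 -13.22] rot [ 0.2  0.  58.6]
dp [-31.06 -49.15  -3.42] rot [ 0.2  0.  58.6]
```

Emit:
jog_arm:
  commands:
    - {"rot": [0,0,0],"dp": [0,0,-4],"fingers": -0.3}
    - {"rot": [0,0,0],"dp": [0,0,-9],"fingers": -0.3}
    - {"rot": [0,0,0],"dp": [0,0,-14],"fingers": -0.3}
    - {"rot": [0,0,6],"dp": [-3.2,-5,-14.5],"fingers": -0.3}
    - {"rot": [0,0,13],"dp": [-6.4,-10.1,-14.5],"fingers": -0.3}
    - {"rot": [0,0,20],"dp": [-9.6,-15.2,-14.5],"fingers": -0.3}
    - {"rot": [0,0,27],"dp": [-12.8,-20.3,-14.5],"fingers": -0.3}
    - {"rot": [0,0,34],"dp": [-16,-25.4,-14.5],"fingers": -0.3}
    - {"rot": [0,0,41],"dp": [-19.3,-30.5,-14.5],"fingers": -0.3}
    - {"rot": [0,0,48],"dp": [-22.5,-35.6,-14.5],"fingers": -0.3}
    - {"rot": [0,0,55],"dp": [-25.7,-40.7,-14.5],"fingers": -0.3}
    - {"rot": [0,0,58.6],"dp": [-28.9,-45.8,-14.5],"fingers": -0.3}
    - {"rot": [0,0,58.6],"dp": [-31.1,-49.1,-14],"fingers": -0.3}
    - {"rot": [0,0,58.6],"dp": [-31.1,-49.1,-13],"fingers": -0.3}
    - {"rot": [0,0,58.6],"dp": [-31.1,-49.1,-10],"fingers": -0.3}
    - {"rot": [0,0,58.6],"dp": [-31.1,-49.1,-8],"fingers": -0.3}
    - {"rot": [0,0,58.6],"dp": [-31.1,-49.1,-6],"fingers": -0.3}
    - {"rot": [0,0,58.6],"dp": [-31.1,-49.1,-6],"fingers": -0.3}

```text
t: 34.65
eef_pos: [625.9, -241.4, 94.8]
tcp_rot: [-0.001, 0.686, 0.728, -0.0]
contact_force: [-0.1, -0.5, -1.0]
opening: 39.7
grasp_force: 31.0
```

```bash
python3 - <<'E'
from h import *
go((626.5,-242,71.7,3.4))
E
```

```text
t 34.65 pos [ 625.9 -241.4   94.8] yaw 3.4 open 39.7 q6 -0.48 F [-0.1 -0.5 -1. ]
dp [-0.07  0.06  2.31] rot [-0.1 -0.1  0. ]
```

Emit:
jog_arm:
  commands:
    - {"rot": [0,0,0],"dp": [0,0,1.2],"fingers": -0.3}
    - {"rot": [0,0,0],"dp": [0,0,2],"fingers": -0.3}
    - {"rot": [0,0,0],"dp": [0,0,2.35],"fingers": -0.3}
    - {"rot": [0,0,0],"dp": [0,0,2.35],"fingers": -0.3}
    - {"rot": [0,0,0],"dp": [0,0,2.35],"fingers": 0.5}
    - {"rot": [0,0,0],"dp": [0,0,2.35],"fingers": 0.5}
    - {"rot": [0,0,0],"dp": [0,0,2.35],"fingers": 0.5}
    - {"rot": [0,0,0],"dp": [0,0,2.35],"fingers": 0.5}
    - {"rot": [0,0,0],"dp": [0,0,-2],"fingers": 0.5}
    - {"rot": [0,0,0],"dp": [0,0,-7],"fingers": 0.5}
    - {"rot": [0,0,0],"dp": [3,-1,-11],"fingers": 0.5}
    - {"rot": [0,0,-10],"dp": [8,-4,-11],"fingers": 0.5}
    - {"rot": [0,0,-20],"dp": [13,-7,-11],"fingers": 0.5}
    - {"rot": [0,0,-30],"dp": [18,-10,-11],"fingers": 0.5}
    - {"rot": [0,0,-40],"dp": [23,-13,-11],"fingers": 0.5}
    - {"rot": [0,0,-50],"dp": [25,-13,-11],"fingers": 0.5}
    - {"rot": [0,0,-50],"dp": [25,-13,-11],"fingers": 0.5}

```text
t: 36.78
eef_pos: [481.7, 0.8, 206.7]
tcp_rot: [0.0, 0.313, 0.95, 0.0]
contact_force: [0.3, -0.5, 0.7]
opening: 64.1
grasp_force: 0.0
```

```bash
python3 - <<'E'
from h import *
c=arm.read_camera("top")
for o in posies(c):print(o)
go((477.5,315,36,53.5))
E
```

```text
([101, 124, 46, 55, 1763], array([769.6, 504.7]), array([112.3,  77.4]), 16.8)
([295, 150, 32, 13, 190], array([751.5,  58.8]), array([25.4, 75.2]), 0.7)
([189, 259, 26, 28, 426], array([477.8, 313.3]), array([42.3, 56.2]), 51.2)
([143, 304, 25, 23, 479], array([380.7, 412.8]), array([52.6, 49.5]), 89.0)
t 36.83 pos [481.9  -0.  206.5] yaw 53.3 open 64.0 q6 -1.01 F [-0.1 -0.6 -0. ]
dp [19.18 25.   17.05] rot [ 0.   0.  -0.2]
```

Emit:
jog_arm:
  commands:
    - {"rot": [0,0,0],"dp": [3.5,4.6,0],"fingers": 0.5}
    - {"rot": [0,0,0],"dp": [7,9.2,0],"fingers": 0.5}
    - {"rot": [0,0,0],"dp": [10.5,13.8,0],"fingers": 0.5}
    - {"rot": [0,0,0],"dp": [14,18.4,1],"fingers": 0.5}
    - {"rot": [0,0,0],"dp": [17.5,23,3],"fingers": 0.5}
    - {"rot": [0,0,0],"dp": [19.2,25,5],"fingers": 0.5}
    - {"rot": [0,0,0],"dp": [19.2,25,6],"fingers": 0.5}
    - {"rot": [0,0,0],"dp": [19.2,25,9],"fingers": 0.5}
    - {"rot": [0,0,0],"dp": [19.2,25,13],"fingers": 0.5}
    - {"rot": [0,0,0],"dp": [19.2,25,17],"fingers": 0.5}
    - {"rot": [0,0,0],"dp": [19.2,25,17],"fingers": 0.5}
    - {"rot": [0,0,0],"dp": [19.2,25,17],"fingers": 0.5}
    - {"rot": [0,0,0],"dp": [19.2,25,17],"fingers": -0.3}
    - {"rot": [0,0,0],"dp": [19.2,25,17],"fingers": -0.3}
    - {"rot": [0,0,0],"dp": [19.2,25,17],"fingers": -0.3}
    - {"rot": [0,0,0],"dp": [19.2,25,17],"fingers": -0.3}
    - {"rot": [0,0,0],"dp": [19.2,25,17],"fingers": -0.3}

```text
t: 38.95
eef_pos: [477.5, 315.4, 38.0]
tcp_rot: [0.001, 0.314, 0.949, 0.001]
contact_force: [0.3, -1.5, 7.2]
opening: 39.6
grasp_force: 30.1
```

```bash
python3 - <<'E'
from h import *
go((521.7,-248,170,3.4),(521.7,-248,72,3.4))
E
```

```text
t 38.95 pos [477.5 315.4  38. ] yaw 53.4 open 39.6 q6 -0.41 F [ 0.3 -1.5  7.2]
dp [-37.15 -42.57 -13.25] rot [ 0.2  0.  50. ]
dp [-37.14 -42.59  -3.45] rot [ 0.2  0.  50. ]
```

Emit:
jog_arm:
  commands:
    - {"rot": [0,0,0],"dp": [0,0,-4],"fingers": -0.3}
    - {"rot": [0,0,0],"dp": [0,0,-9],"fingers": -0.3}
    - {"rot": [0,0,0],"dp": [0,0,-14],"fingers": -0.3}
    - {"rot": [0,0,6],"dp": [-3.9,-4.5,-14.5],"fingers": -0.3}
    - {"rot": [0,0,12],"dp": [-7.8,-9,-14.5],"fingers": -0.3}
    - {"rot": [0,0,18],"dp": [-11.7,-13.5,-14.5],"fingers": -0.3}
    - {"rot": [0,0,24],"dp": [-15.6,-18,-14.5],"fingers": -0.3}
    - {"rot": [0,0,30],"dp": [-19.5,-22.4,-14.5],"fingers": -0.3}
    - {"rot": [0,0,36],"dp": [-23.4,-26.9,-14.5],"fingers": -0.3}
    - {"rot": [0,0,42],"dp": [-27.3,-31.4,-14.5],"fingers": -0.3}
    - {"rot": [0,0,48],"dp": [-31.2,-35.9,-14.5],"fingers": -0.3}
    - {"rot": [0,0,50],"dp": [-35,-40.2,-14.5],"fingers": -0.3}
    - {"rot": [0,0,50],"dp": [-37.1,-42.6,-14],"fingers": -0.3}
    - {"rot": [0,0,50],"dp": [-37.1,-42.6,-13],"fingers": -0.3}
    - {"rot": [0,0,50],"dp": [-37.1,-42.6,-10],"fingers": -0.3}
    - {"rot": [0,0,50],"dp": [-37.1,-42.6,-8],"fingers": -0.3}
    - {"rot": [0,0,50],"dp": [-37.1,-42.6,-6],"fingers": -0.3}
    - {"rot": [0,0,50],"dp": [-37.1,-42.6,-6],"fingers": -0.3}

```text
t: 41.2
eef_pos: [520.0, -247.0, 95.4]
tcp_rot: [-0.001, 0.685, 0.728, -0.0]
contact_force: [0.5, 0.5, -0.9]
opening: 39.5
grasp_force: 31.3
```

```bash
python3 - <<'E'
from h import *
go((521.7,-248,71.6,3.4))
E
```

```text
t 41.20 pos [ 520.  -247.    95.4] yaw 3.5 open 39.5 q6 -0.57 F [ 0.5  0.5 -0.9]
dp [-0.11  0.16  2.38] rot [-0.1 -0.1  0.1]
```

Now release, lift, and swing clear to the left over the turntable so the top camera sees both the plaque and the tray.

Emit:
jog_arm:
  commands:
    - {"rot": [0,0,0],"dp": [-0.1,0.15,1.2],"fingers": -0.3}
    - {"rot": [0,0,0],"dp": [-0.1,0.15,2],"fingers": -0.3}
    - {"rot": [0,0,0],"dp": [-0.1,0.15,2.4],"fingers": -0.3}
    - {"rot": [0,0,0],"dp": [-0.1,0.15,2.4],"fingers": -0.3}
    - {"rot": [0,0,0],"dp": [-0.1,0.15,2.4],"fingers": 0.5}
    - {"rot": [0,0,0],"dp": [-0.1,0.15,2.4],"fingers": 0.5}
    - {"rot": [0,0,0],"dp": [-0.1,0.15,2.4],"fingers": 0.5}
    - {"rot": [0,0,0],"dp": [-0.1,0.15,2.4],"fingers": 0.5}
    - {"rot": [0,0,0],"dp": [-0.1,0.15,-2],"fingers": 0.5}
    - {"rot": [0,0,0],"dp": [-0.1,0.15,-7],"fingers": 0.5}
    - {"rot": [0,0,0],"dp": [3,0,-11],"fingers": 0.5}
    - {"rot": [0,0,0],"dp": [9,0,-12],"fingers": 0.5}
    - {"rot": [0,0,0],"dp": [15,0,-12],"fingers": 0.5}
    - {"rot": [0,0,0],"dp": [21,0,-12],"fingers": 0.5}
    - {"rot": [0,0,0],"dp": [27,0,-12],"fingers": 0.5}
    - {"rot": [0,0,0],"dp": [33,0,-12],"fingers": 0.5}
    - {"rot": [0,0,0],"dp": [39,0,-12],"fingers": 0.5}
    - {"rot": [0,0,0],"dp": [45,0,-12],"fingers": 0.5}
    - {"rot": [0,0,0],"dp": [50,0,-12],"fingers": 0.5}
    - {"rot": [0,0,0],"dp": [50,0,-12],"fingers": 0.5}

```text
t: 43.7
eef_pos: [490.1, 253.7, 216.0]
tcp_rot: [-0.0, 0.684, 0.729, -0.0]
contact_force: [-0.2, 0.1, 0.1]
opening: 64.0
grasp_force: 0.0
```

```bash
python3 - <<'E'
from h import *
c=arm.read_camera("top");im=c["color"];P=cloud(c)
m=((P[...,2]>98)&(P[...,2]<150)&(P[...,1]<-150)&(P[...,1]>-420)&(P[...,0]<700)&(P[...,0]>400)).astype(np.uint8)
m=cv2.morphologyEx(m,cv2.MORPH_OPEN,np.ones((3,3)));n,l,st,ce=cv2.connectedComponentsWithStats(m)
for i in range(1,n):
    if st[i,4]>80: print(cv2.minAreaRect(P[l==i][:,:2].astype(np.float32)))
cv2.imwrite("pics/end.png",cv2.resize(im[180:330,290:520],None,fx=3.4,fy=3.4,interpolation=2))
go()
E
```

```text
((631.7301635742188, -339.66455078125), (39.95841598510742, 56.551109313964844), 3.3763089179992676)
((625.9657592773438, -244.11082458496094), (40.50841522216797, 56.40109634399414), 3.175414800643921)
((526.1178588867188, -344.1675720214844), (40.0166015625, 56.7840690612793), 3.5202834606170654)
((521.7993774414062, -250.7794647216797), (40.40058517456055, 55.68703842163086), 3.0396530628204346)
t 43.75 pos [490.4 252.1 216. ] yaw 3.6 open 64.3 q6 0.35 F [-0.4 -0.6 -0.3]
```

View pics/end.png

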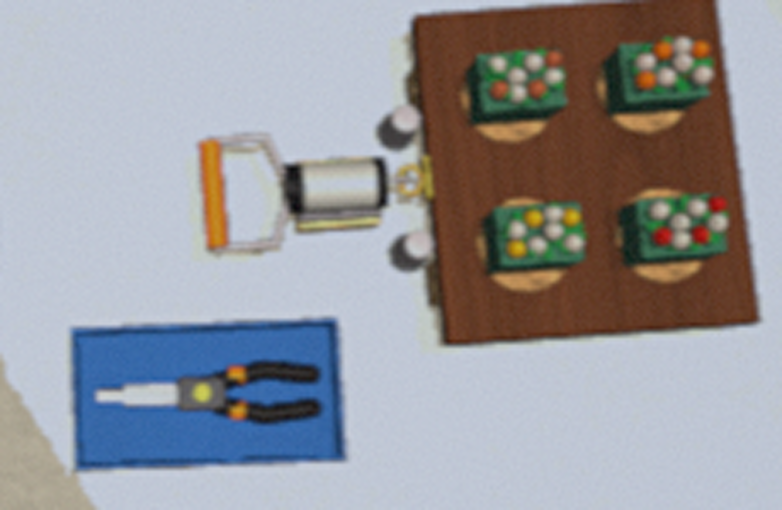

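All four posies stand centred and aligned on the discs. The snips lie flat inside the tray at (205,392), and the balance is home.

```bash
python3 -c "
from plant import arm
print(arm.job_done())"
```

```text
the job is handed in; nothing more can be done
None
```

The job is handed in at about 44 s: the hanger held about 54 mm of pull for over 2 s and was eased home, the snips lie flat in the tray, and all four posies stand centred and aligned on their cork discs; the hand-in gave no verdict.

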